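# Set the bottle-labelling cradle's sliding leg to the mark, close its cam and keep holding

## Task

On the bottle-labelling cradle, move the spring-loaded sliding leg out along its rail by its blue fin until its yellow pointer is level with the red mark on the scale. Pause there, then, still holding the leg at the mark, slide the orange cam lever along the fin, away from the robot, until you feel it come up against its stop. Finish while holding: do not let go of the leg, which must stay at the mark with the cam fully closed, ready for a colleague to tighten the lock screw; do not close the cam anywhere but at the mark, and leave the bottle, the jar and the box alone.

Things in the scene. Friction and masses are not known exactly. Their poses are not given: they have to be found in the camera images.
- cradle: Fixed cradle: white base 200 x 550 x 16 mm (x -75 to +125, y -380 to +170 mm), steel rail, black rollers up to 61 mm high at y -378 to -172. Place and yaw vary. Origin on the bench, on the rail's centre line, below the middle of the blue fin when the leg is retracted. +y: way the leg slides out. +x (roughly away from the robot): way the cam closes.
- leg: Sliding leg: dark carriage 130 (x) x 78 (y) mm, top 52 mm above the bench, plus a stop plate 136 mm to the -y side, top at 107 mm. Origin below mid-fin, 30 mm above the bench; axes as the cradle's. Slides along y, 0 to 115 mm. A spring pulls it to -y with 6 to 7.5 N: it starts retracted and runs back if not held; the closed cam alone does not hold it.
- fin_top (a point): Middle of the blue fin's top edge, 96 mm above the bench. The fin: upright plate, 10 mm thick (cradle y), 44 mm high above the carriage, from 55 mm on the robot's side of this point to 60 mm beyond (cradle x). Push it from its -y side, or stand the fingers either side of it with some room, so that they can still slide along it to the cam.
- leg_index (a point): Tip of the yellow pointer on the leg, 90 mm to the +x side of the fin's middle, 22 mm above the bench, 8 mm wide. It has the same y as the fin in the cradle's frame.
- mark_tip (a point): Tip (8 mm wide) of the red mark on the scale, 92 mm to the +x side of the rail's centre line, 22 mm above the bench. It stands still, 40 to 90 mm along the cradle's +y from the retracted pointer. The leg is at the mark when pointer and mark have the same y in the cradle's frame.
- cam_lever (a joint): Travel of the orange cam lever on the leg, in m: 0 is fully open (towards the robot), 0.030 is fully closed against its stop; it starts somewhere from 0 to 0.008. It slides along the cradle's +x, takes about 4 N, and stays where it is left.
- cam_face (a point): Middle of the orange cam lever's pushed face (towards the robot), 73 mm above the bench, in the fin's mid-plane. Two ears, one each side of the fin, each 28 mm wide (7 to 35 mm from the mid-plane), 10 mm thick, 55 to 91 mm above the bench. The face is 15 mm to the +x side of the fin's middle at joint 0, 45 mm at 0.030. Moves with the leg.
- bottle_mid (a point): Bystander: green wine bottle standing on the bench, 74 mm across, 300 mm tall; point half-way up on its axis.
- jar_mid (a point): Bystander: glass jar with a black cap, 70 mm across, 100 mm tall; point half-way up on its axis.
- box_mid (a point): Bystander: small cardboard box of labels, 90 x 60 x 50 mm; point at its centre.

How it is judged:
By the outcome, as a careful person would: the job done as asked, in the order asked, and still so for the second after the job is handed in, while the arm keeps its last pose, push and grip.
It also fails if it takes over 48 s, if anything falls off the work surface, if the arm or the gripper's body presses on something with over 40 N, if the wrist force passes 120 N, or if a joint passes its speed limit or range.

## Robot

A 7-joint arm with a two-finger parallel gripper is mounted at the origin on the work surface. World frame = base frame: x ahead of the robot, y to its left, z up, the work surface at z = 0. Lengths are in m, angles in rad, forces in N, time in s.
With the tool pointing down it reaches from about 0.425 to 0.875 m from the base axis. Payload 9.9 kg.
Tool frame: the origin (TCP) lies midway between the tips of the shut fingers; the grasp point (between the pads) lies 19 mm behind it; z points along the fingers, y is the line along which they close (so a half turn about z gives the same grasp; the last joint's range is limited). The gripper opens to 85 mm and grips with 20 to 120 N. Pads are 22 mm wide; open, the fingers measure 114 mm over their backs; the gripper's body (76 mm by 85 mm) begins 54 mm behind the grasp point. The pads swing forward as they close: fully open they stand 13 mm farther back than shut.
Start: joints at [-1.289, 0.576, 0.025, 1.437, -0.015, 1.129, -0.057], TCP at [0.241, 0.63, 0.231] pointing down, gripper open.
Joint ranges: [-2.76, 2.76], [-0.34, 2.15], [-1.52, 1.57], [0.19, 2.46], [-1.09, 4.23], [0.17, 1.99], [-2.82, 2.82]. Speed limits (rad/s): [2.22, 2.22, 3.01, 3.01, 3.14, 3.14, 3.14].

## Interface

Orientations are given as a unit quaternion [w, x, y, z].
In Python, from station import robot gives the robot as it stands.
- The arm moves only by the tool step_arm, never from a script. Its argument "plan" is text: rows parted by semicolons, each of 7 numbers parted by spaces: the turn, a rotation vector about the tool's x, y, z in rad, then the shift along the tool's x, y, z in mm, then the closure, from -1 (fully open) to 1 (shut). In form: rx ry rz dx dy dz grip; .... A call has 1 to 20 rows; each row is the pose to reach, as a shift and turn from the pose commanded when the call began, along the tool's axes at that moment; what a row does not reach only later rows make up. A row lasts 1/8 s, in which the tool goes at most 62.5 mm and 10.7 degrees, less where a joint would pass 70% of its speed; a pose out of reach is approached as far as the arm can. A call with a gripper value outside its range is refused whole. The fingers move at their own pace and stop on an object; the grip force is fixed at half the most. Time passes only in rows, so rows that repeat a pose let the fingers close. It gives the time, the measured TCP pose, the force, the opening and the grip force at its end, in the units of the state.
- robot.sense(): the state, without advancing time (a new reading comes with each control period).
- robot.read_camera(name): name is "scene" or "side" or "wrist"; returns a dict with "image" (400x640x3 uint8, red, green, blue), "fx", "fy", "cx", "cy" (pixels), "k1" (the pictures are not rectified: a ray, as slopes to the right and down, at radius r is drawn at 1 + k1 r^2 times it, then the intrinsics apply), "rvec" (rotation vector, rad) and "tvec" (3), from world to camera coordinates, as OpenCV has them. Camera axes: x right, y down, z forward; pixel columns grow to the right and rows downward; lengths in m; the calibration is good to about 2 mm. A picture is of the moment at which its call begins. There is no depth.
- robot.sign_off(): hands the job in; it is judged then, once.
The state is a dict: "clock": time; "joint_pos": joint angles; "qd": joint speeds; "joint_efforts": joint torques, N m; "ee_pos": TCP position; "ee_rot": TCP orientation; "ft_force": force on the tool from outside, world axes, zero at the start; "ft_torque": the same for the moment, N m; "opening": opening from 0.0 (shut) to 1.0 (fully open); "grip_force": force on a finger pad.
Only numpy, scipy, OpenCV 4.12 (cv2) and the standard library are available. Lean on these libraries where they do the work, as an engineer would, in place of code of your own. Each camera call takes 0.05 s, during which the arm holds its last target. There are 200 camera calls.

## Working session

There is one attempt and no reset: what is moved stays moved. The work goes in short steps, Python scripts to look and compute and a tool call to move; the robot and the scene stay as the last step left them, time stands still between calls to the robot, and variables do not carry over. Pictures are saved under pics/ and viewed, at most 10 in all, crops included, and the job is handed in when it is done.

Besides the shell and the picture viewer there is one more tool, called by a JSON object that holds its "name" and its "arguments". step_arm: Moves the arm, as the interface text tells. Its arguments: {"type":"object","properties":{"plan":{"type":"string"}},"required":["plan"]}

```bash
mkdir -p pics && python3 - <<'E'
from station import robot
import cv2,pickle
d={}
for n in("scene","side","wrist"):
    c=robot.read_camera(n);d[n]=c
    cv2.imwrite(f"pics/{n}0.png",cv2.cvtColor(c["image"],cv2.COLOR_RGB2BGR))
    print(n,c["fx"],c["k1"],c["rvec"],c["tvec"])
pickle.dump(d,open("cams0.pkl","wb"))
s=robot.sense();print(s)
E
```

```text
scene 398.26252695273246 -0.06370513868218315 [ 1.97386742  1.0395267  -0.54956509] [-0.33362724 -0.12449726  1.34616529]
side 376.5186789648465 -0.08737846064366193 [ 2.07038203 -0.05463053  0.04859452] [-0.51349322  0.1318665   0.85055977]
wrist 306.32900393721394 -0.01570777611580017 [-2.3790805  -1.63575526 -0.24331673] [-0.6754876  -0.03782765  0.37938298]
{'clock': 0.15, 'joint_pos': array([-1.28880136,  0.57634396,  0.02485076,  1.43768909, -0.01501811,
        1.12899078, -0.05650066]), 'qd': array([ 0.00018052, -0.00301597, -0.00071207, -0.00254991,  0.00010046,
        0.00138691,  0.00151552]), 'joint_efforts': array([ 3.42574800e-03, -7.66264272e+01,  2.25300036e+00, -2.86185533e+01,
        1.56233733e-02,  9.82430909e-03, -3.05576646e-05]), 'ee_pos': array([0.2413089 , 0.63004117, 0.23064653]), 'ee_rot': array([-9.15792126e-05,  1.81868117e-01,  9.83322734e-01, -6.16661800e-04]), 'ft_force': array([-0.05910749, -0.56429855, -0.62735882]), 'ft_torque': array([0.00290426, 0.01850015, 0.00291395]), 'grip_force': 0.0, 'opening': 1.0024596620514787}
```

View pics/scene0.png

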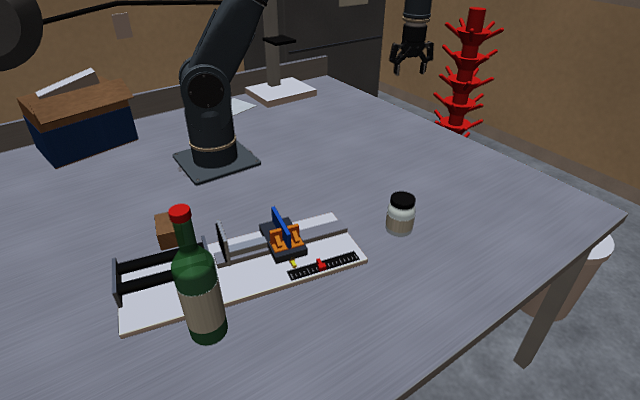

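View pics/side0.png

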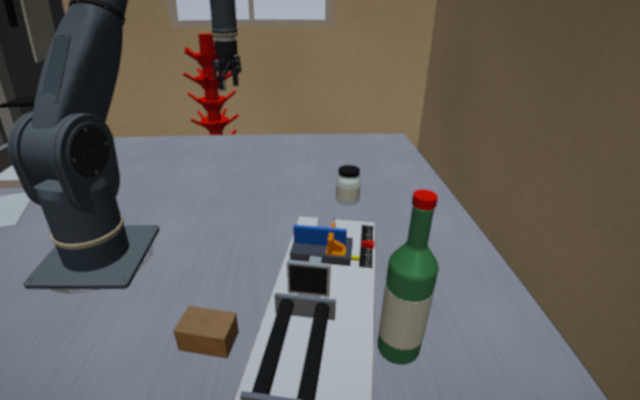

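The scene view shows the blue fin at about (280,225), the yellow pointer at (294,264) and the red mark at (320,264). The jar is at (401,213) on the leg's +y side. The side view shows the fin at (320,235) and the mark at (368,244).

```bash
python3 - <<'E'
import cv2
a=cv2.imread("pics/scene0.png")[195:295,245:375];b=cv2.imread("pics/side0.png")[205:285,275:405]
cv2.imwrite("pics/c1.png",cv2.resize(a,None,fx=6,fy=6,interpolation=cv2.INTER_CUBIC))
cv2.imwrite("pics/c2.png",cv2.resize(b,None,fx=6,fy=6,interpolation=cv2.INTER_CUBIC))
E
```

```text
(no output)
```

View pics/c1.png

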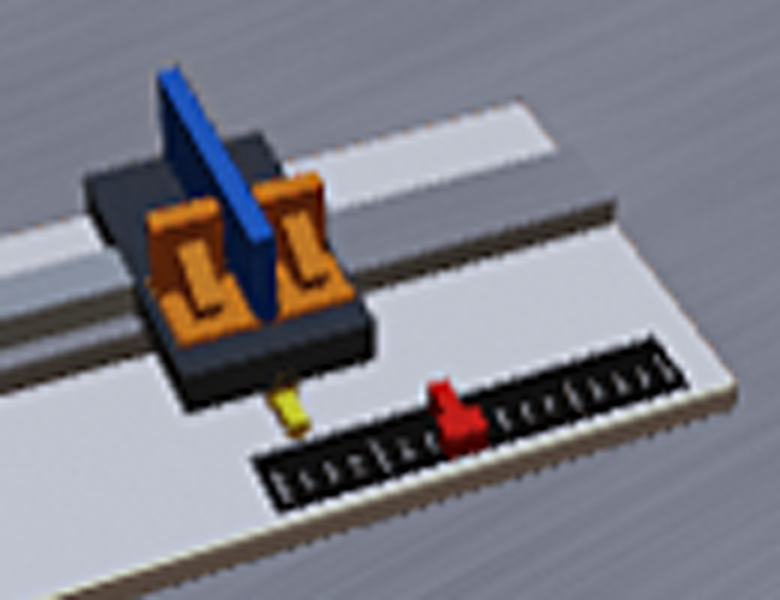

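View pics/c2.png

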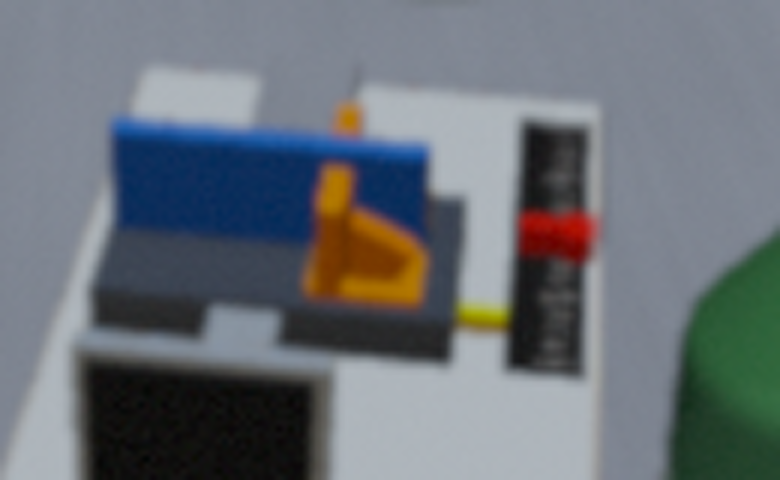

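Scene crop: fin top ends are at about (171,70) and (262,237), pointer tip (294,428), mark tip (440,385). Side crop: fin ends (115,123) and (428,148), pointer tip (510,317), mark tip (521,232). I'll triangulate these points.

```bash
cat > h.py <<'E'
import numpy as np,cv2,pickle
from scipy.optimize import least_squares
def pr(c,P):
    K=np.array([[c["fx"],0,c["cx"]],[0,c["fy"],c["cy"]],[0,0,1]])
    return cv2.projectPoints(np.float64(P).reshape(-1,1,3),np.float64(c["rvec"]),np.float64(c["tvec"]),K,np.array([c["k1"],0,0,0,0.]))[0].reshape(-1,2)
def un(u,o): return (np.array(u,float)+.5)/6-.5+o
# name: scene crop px, side crop px, cradle-frame model (x,y,z) minus unknown
E
cat > fit.py <<'E'
from h import *
d=pickle.load(open("cams0.pkl","rb"));A,B=d["scene"],d["side"]
oa,ob=(245,195),(275,205)
pts={"finN":[(171,70),(115,123)],"finF":[(262,237),(428,148)],"ptr":[(294,428),(510,317)],"mark":[(440,385),(521,232)],
"cN":[(520,98),(145,70)],"cF":[(737,385),(600,103)],"ear":[(148,213),(320,168)]}
def model(p):
    x,y,t,m,j,e=p
    L={"finN":(-.055,0,.096),"finF":(.060,0,.096),"ptr":(.090,0,.022),"mark":(.092,m,.022),"cN":(-.075,.17,.016),"cF":(.125,.17,.016),"ear":(.015+j,-.035,.091)}
    R=np.array([[np.cos(t),-np.sin(t),0],[np.sin(t),np.cos(t),0],[0,0,1]])
    return {k:R@np.array(v)+[x,y,e] for k,v in L.items()}
uv={k:(un(a,oa),un(b,ob)) for k,(a,b) in pts.items()}
T={}
for k,(a,b) in uv.items():
    r=least_squares(lambda P:np.r_[pr(A,P)[0]-a,pr(B,P)[0]-b],[.6,0,.05]);T[k]=r.x
    print(k,(r.x*1000).round(1),r.fun.round(2))
def res(p):
    M=model(p);return np.concatenate([np.r_[pr(A,M[k])[0]-uv[k][0],pr(B,M[k])[0]-uv[k][1]] for k in uv])
r=least_squares(res,[.6,0,0,.06,0,0],x_scale=.01,loss="soft_l1");print("x y yaw mark cam ez",r.x.round(4));print(res(r.x).reshape(-1,4).round(2))
E
python3 fit.py
```

```text
finN [460.3 -29.2  94.9] [-0.    0.01 -0.   -0.  ]
finF [570.2 -52.8  95.6] [ 0.11 -0.45  0.19  0.4 ]
ptr [602.1 -61.7  27.9] [ 0.04 -0.14  0.06  0.12]
mark [614.7  -4.4  26.7] [-0.15  0.59 -0.27 -0.56]
cN [472.3 139.   15.9] [-0.06  0.3  -0.12 -0.27]
cF [668.2 100.3  15.3] [ 0.13 -0.53  0.26  0.54]
ear [531.9 -77.6  99.8] [ 0.67 -2.91  1.14  2.46]
x y yaw mark cam ez [ 0.513  -0.0416 -0.1971  0.0582  0.0093  0.0012]
[[-0.92 -0.78 -0.61 -0.48]
 [ 0.22 -0.52  1.04 -0.1 ]
 [ 0.79  0.73 -0.66  1.21]
 [ 0.44  1.36 -0.56  0.24]
 [ 0.26 -0.1   0.02 -0.83]
 [ 0.46 -0.98  0.56 -0.12]
 [-0.74 -0.25  0.21  6.45]]
```

```bash
sed -i 's/(320,168)\]/(317,207)]/' fit.py && cat > mv.py <<'E'
from station import robot
from scipy.spatial.transform import Rotation as Ro
import numpy as np,sys
X,Y,T=0.513,-0.0416,-0.1971
ex=np.array([np.cos(T),np.sin(T),0]);ey=np.array([-np.sin(T),np.cos(T),0])
def delta(cx,cy,z):
    s=robot.sense();q=s["ee_rot"];R=Ro.from_quat([q[1],q[2],q[3],q[0]])
    p=np.array([X,Y,0])+cx*ex+cy*ey;p[2]=z
    G=Ro.from_matrix(np.c_[-ex,ey,[0,0,-1]])
    d=s["ee_pos"]-[X,Y,0]
    print("now cradle mm",(1000*np.array([d@ex,d@ey,d[2]])).round(1),"F cradle",np.round([s["ft_force"]@ex,s["ft_force"]@ey,s["ft_force"][2]],2),"open",round(s["opening"],3),"t",s["clock"])
    print("rot",(R.inv()*G).as_rotvec().round(3),"shift",(R.inv().apply(p-s["ee_pos"])*1000).round(1))
if __name__=="__main__": delta(*map(float,sys.argv[1:]))
E
python3 fit.py|tail -8; python3 mv.py -.02 0 .17
python3 - <<'E'
from h import *
d=pickle.load(open("cams0.pkl","rb"));A,B=d["scene"],d["side"]
for a,b in(((180,208),(424,192)),((402,194),(349,168))):
    print(least_squares(lambda P:np.r_[pr(A,P)[0]-a,pr(B,P)[0]-b],[.6,0,.05]).x.round(3))
E
```

```text
x y yaw mark cam ez [ 0.5128 -0.0416 -0.1972  0.0585  0.0087  0.0007]
[[-0.94 -0.66 -0.67 -0.3 ]
 [ 0.19 -0.39  0.96  0.09]
 [ 0.76  0.83 -0.74  1.38]
 [ 0.52  1.44 -0.63  0.33]
 [ 0.22  0.01 -0.03 -0.69]
 [ 0.4  -0.87  0.5   0.03]
 [-0.84 -0.29  0.33  0.11]]
now cradle mm [-398.   605.4  230.6] F cradle [ 0.05 -0.56 -0.63] open 1.002 t 0.15
rot [-0.001 -0.    -0.169] shift [-474.2 -533.3   61.3]
[ 0.636 -0.28   0.301]
[0.615 0.249 0.107]
```

{"name": "step_arm", "arguments": {"plan": "0 0 0 -20 -23 0 -1; 0 0 -0.02 -60 -68 0 -0.5; 0 0 -0.04 -105 -118 0 0; 0 0 -0.06 -150 -169 0 0.4; 0 0 -0.08 -195 -220 0 0.45; 0 0 -0.1 -240 -270 0 0.45; 0 0 -0.12 -285 -321 10 0.45; 0 0 -0.14 -330 -371 20 0.45; 0 0 -0.16 -375 -422 35 0.45; 0 0 -0.169 -420 -473 50 0.45; 0 0 -0.169 -455 -512 60 0.45; 0 0 -0.169 -470 -529 61 0.45; 0 0 -0.169 -474 -533 61 0.45; 0 0 -0.169 -474 -533 61 0.45; 0 0 -0.169 -474 -533 61 0.45"}}

```text
clock: 2.02
ee_pos: [0.4931, -0.0353, 0.1704]
ee_rot: [-0.0, 0.097, 0.995, 0.0]
ft_force: [0.0, 0.2, -0.3]
opening: 0.276
grip_force: 0.0
```

```bash
python3 mv.py -.02 0 .065; python3 - <<'E'
from station import robot
import cv2,pickle
c=robot.read_camera("wrist");pickle.dump(c,open("w1.pkl","wb"))
cv2.imwrite("pics/w1.png",cv2.cvtColor(c["image"],cv2.COLOR_RGB2BGR))
E
```

```text
now cradle mm [-20.7   2.3 170.4] F cradle [ 0.01  0.17 -0.35] open 0.276 t 2.025
rot [ 0.001 -0.     0.003] shift [ -0.7  -2.3 105.4]
```

View pics/w1.png

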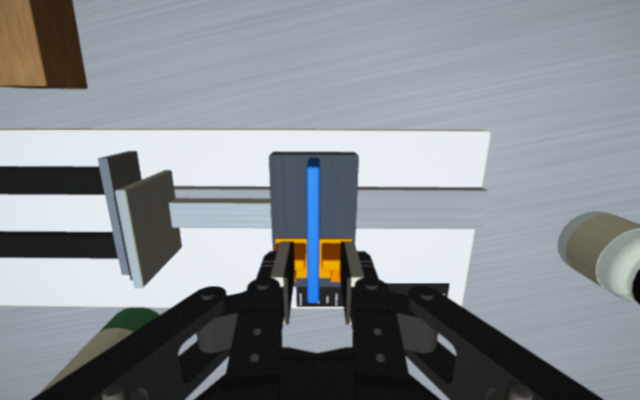

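The wrist view shows the fin (column 313) centred between the fingers (283–350), with the cam ears ahead at row 240. I'll descend straddling the fin, robot-side of the cam.

{"name": "step_arm", "arguments": {"plan": "0 0 0.003 -1 -2 20 0.45; 0 0 0.003 -1 -2 45 0.45; 0 0 0.003 -1 -2 70 0.45; 0 0 0.003 -1 -2 90 0.45; 0 0 0.003 -1 -2 102 0.45; 0 0 0.003 -1 -2 105 0.45; 0 0 0.003 -1 -2 105 0.45; 0 0 0.003 -1 -2 105 0.45"}}

```text
clock: 3.08
ee_pos: [0.4945, -0.0391, 0.0659]
ee_rot: [0.001, 0.1, 0.995, 0.0]
ft_force: [-0.6, 0.2, 0.1]
opening: 0.273
grip_force: 0.0
```

```bash
python3 mv.py -.02 0.0585 .065
```

```text
now cradle mm [-18.7  -1.1  65.9] F cradle [-0.67  0.09  0.11] open 0.273 t 3.075
rot [ 0.     0.001 -0.003] shift [ 1.5 59.6  0.9]
```

{"name": "step_arm", "arguments": {"plan": "0 0 0 1 4 0 0.45; 0 0 0 1 8 0 0.45; 0 0 0 1 14 0 0.45; 0 0 0 1 20 0 0.45; 0 0 0 1 26 0 0.45; 0 0 0 1 32 0 0.45; 0 0 0 1 38 0 0.45; 0 0 0 1 44 0 0.45; 0 0 0 1 50 0 0.45; 0 0 0 1 54 0 0.45; 0 0 0 1 57 0 0.45; 0 0 0 1 58 0 0.45; 0 0 0 1 58 0 0.45; 0 0 0 1 58 0 0.45"}}

```text
clock: 4.82
ee_pos: [0.5043, 0.0167, 0.0656]
ee_rot: [-0.0, 0.1, 0.995, -0.001]
ft_force: [-1.1, -6.0, 4.3]
opening: 0.272
grip_force: 3.1
```

```bash
python3 mv.py -.02 0.0585 .065; python3 - <<'E'
from station import robot
import cv2,pickle
import numpy as np
d={n:robot.read_camera(n) for n in("scene","side","wrist")};pickle.dump(d,open("cams1.pkl","wb"))
g=lambda n,s:cv2.resize(cv2.cvtColor(d[n]["image"],cv2.COLOR_RGB2BGR)[s],None,fx=6,fy=6,interpolation=cv2.INTER_CUBIC)
a=g("scene",np.s_[195:295,245:375]);b=g("side",np.s_[205:285,275:405])
cv2.imwrite("pics/d1.png",np.vstack([a[240:540],b[:300]])) # scene rows 40..90 ; side rows 0..50
E
```

```text
now cradle mm [-20.   55.5  65.6] F cradle [ 0.09 -6.15  4.3 ] open 0.272 t 4.825
rot [-0.001  0.    -0.004] shift [0.  3.  0.6]
```

View pics/d1.png

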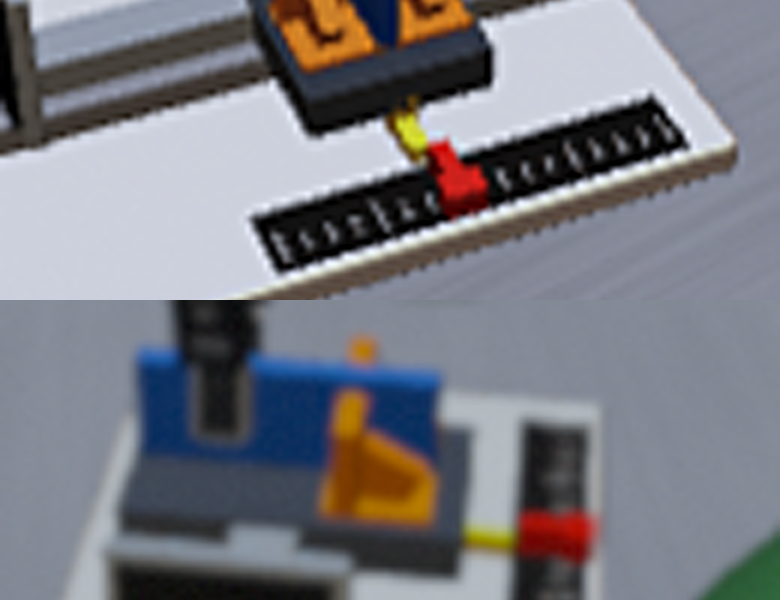

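The pointer is still short of the mark: tip at about (418,157) against the mark tip at (440,147) in the scene crop. I'll measure the gap numerically by back-projecting the yellow and red pixels.

```bash
cat > gap.py <<'E'
from h import *
import sys
X,Y,T=0.5128,-0.0416,-0.1972
ex=np.array([np.cos(T),np.sin(T),0]);ey=np.array([-np.sin(T),np.cos(T),0])
def back(c,uv,z):
    K=np.array([[c["fx"],0,c["cx"]],[0,c["fy"],c["cy"]],[0,0,1]])
    n=cv2.undistortPoints(np.float64(uv).reshape(-1,1,2),K,np.array([c["k1"],0,0,0,0.])).reshape(-1,2)
    R=cv2.Rodrigues(np.float64(c["rvec"]))[0];t=np.float64(c["tvec"]);C=-R.T@t
    D=np.c_[n,np.ones(len(n))]@R
    P=C+D*((z-C[2])/D[:,2])[:,None]-[X,Y,0]
    return np.c_[P@ex,P@ey]*1000
for f in sys.argv[1:]:
    d=pickle.load(open(f,"rb"))
    for n,(r0,r1,c0,c1) in {"scene":(195,295,245,375),"side":(205,285,275,395)}.items():
        S=8;im=cv2.resize(d[n]["image"][r0:r1,c0:c1],None,fx=S,fy=S,interpolation=cv2.INTER_CUBIC).astype(float)
        r,g,b=im[...,0],im[...,1],im[...,2]
        M={"yel":(np.minimum(r,g)-b>60)&(g>.75*r),"red":(r-np.maximum(g,b)>70)&(g<.35*r)}
        for k,m in M.items():
            v,u=np.nonzero(m)
            P=back(d[n],np.c_[(u+.5)/S-.5+c0,(v+.5)/S-.5+r0],.024)
            ok=(P[:,0]>70)&(P[:,0]<135)&(P[:,1]>-20)&(P[:,1]<120);P=P[ok]
            print(f,n,k,"x",P[:,0].min().round(1),P[:,0].max().round(1))
            for a in range(72,124,4):
                q=P[(P[:,0]>=a)&(P[:,0]<a+4),1]
                if len(q)>15: print("   x",a,"y %.1f..%.1f mid %.1f n%d"%(*np.percentile(q,[2,98]),np.percentile(q,[2,98]).mean(),len(q)))
E
python3 gap.py cams0.pkl cams1.pkl
```

```text
cams0.pkl scene yel x 70.0 88.8
   x 72 y -3.8..5.4 mid 0.8 n326
   x 76 y -2.9..5.2 mid 1.2 n290
   x 80 y -3.1..5.2 mid 1.0 n305
   x 84 y -2.7..5.2 mid 1.2 n281
   x 88 y -1.3..4.1 mid 1.4 n18
cams0.pkl scene red x 87.2 122.6
   x 84 y 55.2..61.0 mid 58.1 n34
   x 88 y 54.0..61.4 mid 57.7 n255
   x 92 y 54.0..61.5 mid 57.7 n269
   x 96 y 53.5..61.6 mid 57.5 n288
   x 100 y 51.3..64.3 mid 57.8 n386
   x 104 y 50.2..67.0 mid 58.6 n615
   x 108 y 49.8..66.5 mid 58.2 n619
   x 112 y 48.6..66.4 mid 57.5 n657
   x 116 y 48.8..64.7 mid 56.7 n420
   x 120 y 60.2..61.7 mid 60.9 n36
cams0.pkl side yel x 72.0 90.9
   x 72 y -2.7..8.3 mid 2.8 n325
   x 76 y -3.6..8.5 mid 2.5 n409
   x 80 y -3.6..8.3 mid 2.4 n402
   x 84 y -3.3..8.1 mid 2.4 n384
   x 88 y -2.5..7.8 mid 2.7 n227
cams0.pkl side red x 93.0 119.7
   x 92 y 46.5..71.4 mid 58.9 n431
   x 96 y 45.9..72.3 mid 59.1 n752
   x 100 y 46.5..72.4 mid 59.4 n742
   x 104 y 47.0..71.0 mid 59.0 n686
   x 108 y 45.7..71.3 mid 58.5 n728
   x 112 y 44.0..73.9 mid 59.0 n855
   x 116 y 45.9..72.2 mid 59.1 n565
cams1.pkl scene yel x 70.0 91.7
   x 72
[... 342 characters left out ...]
x 100 y 51.2..65.2 mid 58.2 n406
   x 104 y 50.1..67.1 mid 58.6 n620
   x 108 y 49.7..66.6 mid 58.1 n623
   x 112 y 48.4..66.5 mid 57.5 n668
   x 116 y 48.2..64.6 mid 56.4 n540
   x 120 y 47.0..61.9 mid 54.4 n215
cams1.pkl side yel x 71.9 91.3
   x 72 y 46.7..58.0 mid 52.3 n295
   x 76 y 46.2..58.1 mid 52.1 n345
   x 80 y 46.0..57.7 mid 51.8 n339
   x 84 y 45.9..57.8 mid 51.8 n346
   x 88 y 46.6..57.3 mid 52.0 n234
cams1.pkl side red x 93.1 119.7
   x 92 y 46.2..71.4 mid 58.8 n487
   x 96 y 45.9..72.7 mid 59.3 n762
   x 100 y 46.4..72.4 mid 59.4 n744
   x 104 y 47.0..70.9 mid 58.9 n685
   x 108 y 45.5..71.3 mid 58.4 n735
   x 112 y 43.8..73.9 mid 58.8 n858
   x 116 y 45.4..72.2 mid 58.8 n564
```

{"name": "step_arm", "arguments": {"plan": "0 0 0 0 2 0 0.45; 0 0 0 0 4 0 0.45; 0 0 0 0 6 0 0.45; 0 0 0 0 7 0 0.45; 0 0 0 0 7 0 0.45; 0 0 0 0 7 0 0.45; 0 0 0 0 7 0 0.45"}}

```text
clock: 5.85
ee_pos: [0.5056, 0.0235, 0.0656]
ee_rot: [-0.0, 0.1, 0.995, -0.001]
ft_force: [-1.5, -5.9, 5.6]
opening: 0.275
grip_force: 3.2
```

```bash
python3 mv.py -.02 0.0585 .065; python3 - <<'E'
from station import robot
import cv2,pickle
import numpy as np
d={n:robot.read_camera(n) for n in("scene","side")};pickle.dump(d,open("cams2.pkl","wb"))
L=[robot.read_camera("scene")["image"].astype(float) for _ in range(6)];print("noise",np.std(L,0).mean())
g=lambda n,s:cv2.resize(cv2.cvtColor(d[n]["image"],cv2.COLOR_RGB2BGR)[s],None,fx=14,fy=14,interpolation=cv2.INTER_CUBIC)
a=g("scene",np.s_[240:280,300:328]);b=g("side",np.s_[225:265,345:373])
cv2.imwrite("pics/e1.png",np.hstack([a,b]))
E
python3 gap.py cams2.pkl
```

```text
now cradle mm [-20.   62.4  65.6] F cradle [-0.27 -6.1   5.58] open 0.275 t 5.85
rot [-0.002 -0.    -0.004] shift [ 0.  -3.9  0.6]
noise 0.49811560177166303
cams2.pkl scene yel x 70.0 86.0
   x 72 y 53.1..62.8 mid 57.9 n326
   x 76 y 53.1..62.2 mid 57.6 n312
   x 80 y 53.4..62.0 mid 57.7 n299
   x 84 y 54.2..61.9 mid 58.1 n91
cams2.pkl scene red x 87.3 124.2
   x 84 y 54.0..61.0 mid 57.5 n35
   x 88 y 53.4..61.4 mid 57.4 n280
   x 92 y 53.7..61.4 mid 57.6 n275
   x 96 y 53.3..61.6 mid 57.4 n295
   x 100 y 51.2..65.2 mid 58.2 n406
   x 104 y 50.1..67.1 mid 58.6 n622
   x 108 y 49.7..66.6 mid 58.1 n624
   x 112 y 48.6..66.5 mid 57.6 n665
   x 116 y 48.4..64.6 mid 56.5 n531
   x 120 y 47.0..61.8 mid 54.4 n197
cams2.pkl side yel x 71.8 91.0
   x 72 y 53.5..64.7 mid 59.1 n294
   x 76 y 53.1..64.8 mid 59.0 n331
   x 80 y 53.0..64.6 mid 58.8 n329
   x 84 y 53.2..64.7 mid 59.0 n325
   x 88 y 54.2..64.8 mid 59.5 n202
cams2.pkl side red x 92.6 119.8
   x 92 y 46.2..71.4 mid 58.8 n499
   x 96 y 45.8..72.7 mid 59.3 n763
   x 100 y 46.2..72.4 mid 59.3 n751
   x 104 y 46.7..70.9 mid 58.8 n692
   x 108 y 45.6..71.2 mid 58.4 n732
   x 112 y 43.9..73.5 mid 58.7 n850
   x 116 y 45.4..72.2 mid 58.8 n565
```

View pics/e1.png

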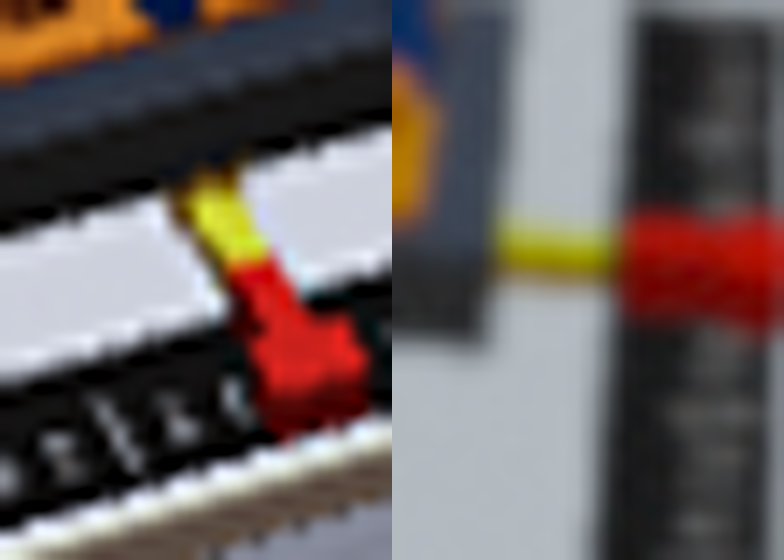

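The scene crop shows pointer and mark in line, meeting at about (250,262), with a measured offset under 0.4 mm. I'll pause there, then slide toward the cam.

{"name": "step_arm", "arguments": {"plan": "0 0 0 0 0 0 0.45; 0 0 0 0 0 0 0.45; 0 0 0 0 0 0 0.45; 0 0 0 0 0 0 0.45; 0 0 0 0 0 0 0.45; 0 0 0 0 0 0 0.45; 0 0 0 0 0 0 0.45; 0 0 0 0 0 0 0.45; 0 0 0 -3 0 0 0.45; 0 0 0 -6 0 0 0.45; 0 0 0 -9 0 0 0.45; 0 0 0 -12 0 0 0.45; 0 0 0 -15 0 0 0.45; 0 0 0 -18 0 0 0.45; 0 0 0 -21 0 0 0.45; 0 0 0 -24 0 0 0.45; 0 0 0 -24 0 0 0.45"}}

```text
clock: 8.38
ee_pos: [0.5276, 0.0187, 0.0647]
ee_rot: [-0.002, 0.1, 0.995, -0.001]
ft_force: [-4.5, -5.6, -1.1]
opening: 0.278
grip_force: 3.1
```

```bash
python3 mv.py .034 0.0624 .0656
```

```text
now cradle mm [ 2.5 62.  64.7] F cradle [-3.36 -6.34 -1.14] open 0.278 t 8.375
rot [-0.002 -0.003 -0.004] shift [-31.5   0.5  -1. ]
```

{"name": "step_arm", "arguments": {"plan": "0 0 0 -3 0.2 0 0.45; 0 0 0 -6 0.4 0 0.45; 0 0 0 -9 0.4 0 0.45; 0 0 0 -12 0.4 0 0.45; 0 0 0 -15 0.4 0 0.45; 0 0 0 -18 0.5 0 0.45; 0 0 0 -20 0.5 0 0.45; 0 0 0 -20 0.5 0 0.45"}}

```text
clock: 9.38
ee_pos: [0.5455, 0.0152, 0.0645]
ee_rot: [-0.003, 0.1, 0.995, -0.001]
ft_force: [-8.5, -5.9, 2.0]
opening: 0.274
grip_force: 5.6
```

```bash
python3 mv.py .034 0.0624 .0656; python3 - <<'E'
from station import robot
import pickle
pickle.dump({n:robot.read_camera(n) for n in("scene","side")},open("cams3.pkl","wb"))
E
python3 gap.py cams3.pkl | grep -A9 scene
```

```text
now cradle mm [20.7 62.  64.5] F cradle [-7.13 -7.47  1.97] open 0.274 t 9.375
rot [-0.003 -0.007 -0.004] shift [-13.3   0.4  -1.2]
cams3.pkl scene yel x 70.0 86.0
   x 72 y 53.1..62.4 mid 57.7 n311
   x 76 y 52.7..61.6 mid 57.2 n307
   x 80 y 53.2..62.0 mid 57.6 n302
   x 84 y 54.1..61.9 mid 58.0 n92
cams3.pkl scene red x 87.4 124.2
   x 84 y 54.0..61.0 mid 57.5 n34
   x 88 y 53.4..61.4 mid 57.4 n280
   x 92 y 53.7..61.5 mid 57.6 n277
   x 96 y 53.3..61.7 mid 57.5 n297
   x 100 y 51.2..65.2 mid 58.2 n408
   x 104 y 50.1..67.2 mid 58.6 n623
   x 108 y 49.7..66.6 mid 58.1 n623
   x 112 y 48.5..66.5 mid 57.5 n667
   x 116 y 48.3..64.6 mid 56.5 n532
```

{"name": "step_arm", "arguments": {"plan": "0 0 0 -3 0 0 0.45; 0 0 0 -6 0.1 0 0.45; 0 0 0 -8 0.2 0 0.45; 0 0 0 -10 0.2 0 0.45; 0 0 0 -11 0.2 0 0.45; 0 0 0 -11 0.2 0 0.45; 0 0 0 -11 0.2 0 0.45"}}

```text
clock: 10.35
ee_pos: [0.556, 0.0132, 0.0644]
ee_rot: [-0.004, 0.1, 0.995, -0.001]
ft_force: [-9.7, -5.1, 1.8]
opening: 0.274
grip_force: 5.6
```

```bash
python3 mv.py .034 0.0620 .0656
```

```text
now cradle mm [31.4 62.1 64.4] F cradle [-8.55 -6.95  1.8 ] open 0.274 t 10.35
rot [-0.003 -0.007 -0.004] shift [-2.5 -0.1 -1.2]
```

{"name": "step_arm", "arguments": {"plan": "0 0 0 -1 0 0 0.45; 0 0 0 -2 0 0 0.45; 0 0 0 -3 0 0 0.45; 0 0 0 -3 0 0 0.45; 0 0 0 -3 0 0 0.45"}}

```text
clock: 10.98
ee_pos: [0.5589, 0.0126, 0.0644]
ee_rot: [-0.004, 0.1, 0.995, -0.001]
ft_force: [-9.6, -5.5, 2.8]
opening: 0.274
grip_force: 5.6
```

```bash
python3 mv.py .034 0.0620 .0656
```

```text
now cradle mm [34.4 62.1 64.4] F cradle [-8.3  -7.3   2.83] open 0.274 t 10.975
rot [-0.003 -0.007 -0.004] shift [ 0.4 -0.2 -1.2]
```

Not at the stop yet, so I'll creep on.

{"name": "step_arm", "arguments": {"plan": "0 0 0 -1 0 0 0.45; 0 0 0 -2 0 0 0.45; 0 0 0 -2 0 0 0.45; 0 0 0 -2 0 0 0.45"}}

```text
clock: 11.48
ee_pos: [0.5597, 0.0124, 0.0644]
ee_rot: [-0.005, 0.1, 0.995, -0.001]
ft_force: [-13.6, -4.2, 6.5]
opening: 0.273
grip_force: 8.4
```

```bash
python3 mv.py .034 0.0620 .0656
```

```text
now cradle mm [35.2 62.1 64.4] F cradle [-12.56  -6.81   6.48] open 0.273 t 11.475
rot [-0.003 -0.009 -0.004] shift [ 1.2 -0.1 -1.2]
```

{"name": "step_arm", "arguments": {"plan": "0 0 0 -1 0 0 0.45; 0 0 0 -1.5 0 0 0.45; 0 0 0 -1.5 0 0 0.45; 0 0 0 -1.5 0 0 0.45"}}

```text
clock: 11.98
ee_pos: [0.5598, 0.0124, 0.0643]
ee_rot: [-0.006, 0.1, 0.995, -0.001]
ft_force: [-18.0, -2.0, 11.1]
opening: 0.271
grip_force: 10.3
```

```bash
python3 mv.py .034 0.0620 .0656; python3 - <<'E'
from station import robot
import pickle,cv2,numpy as np
d={n:robot.read_camera(n) for n in("scene","side")};pickle.dump(d,open("cams4.pkl","wb"))
g=lambda n,s:cv2.resize(cv2.cvtColor(d[n]["image"],cv2.COLOR_RGB2BGR)[s],None,fx=6,fy=6,interpolation=cv2.INTER_CUBIC)
cv2.imwrite("pics/f1.png",np.vstack([g("scene",np.s_[225:275,245:375]),g("side",np.s_[205:255,275:405])]))
E
python3 gap.py cams4.pkl | grep -A9 scene
```

```text
now cradle mm [35.3 62.1 64.3] F cradle [-17.27  -5.53  11.08] open 0.271 t 11.975
rot [-0.003 -0.012 -0.003] shift [ 1.3 -0.1 -1.2]
cams4.pkl scene yel x 70.0 86.0
   x 72 y 52.9..62.7 mid 57.8 n327
   x 76 y 52.7..62.1 mid 57.4 n322
   x 80 y 53.2..62.0 mid 57.6 n302
   x 84 y 54.1..61.9 mid 58.0 n93
cams4.pkl scene red x 87.4 124.2
   x 84 y 54.0..61.0 mid 57.5 n34
   x 88 y 53.4..61.4 mid 57.4 n280
   x 92 y 53.7..61.4 mid 57.5 n277
   x 96 y 53.3..61.7 mid 57.5 n296
   x 100 y 51.2..65.2 mid 58.2 n408
   x 104 y 50.1..67.1 mid 58.6 n622
   x 108 y 49.7..66.6 mid 58.1 n624
   x 112 y 48.6..66.5 mid 57.6 n665
   x 116 y 48.2..64.6 mid 56.4 n543
```

View pics/f1.png

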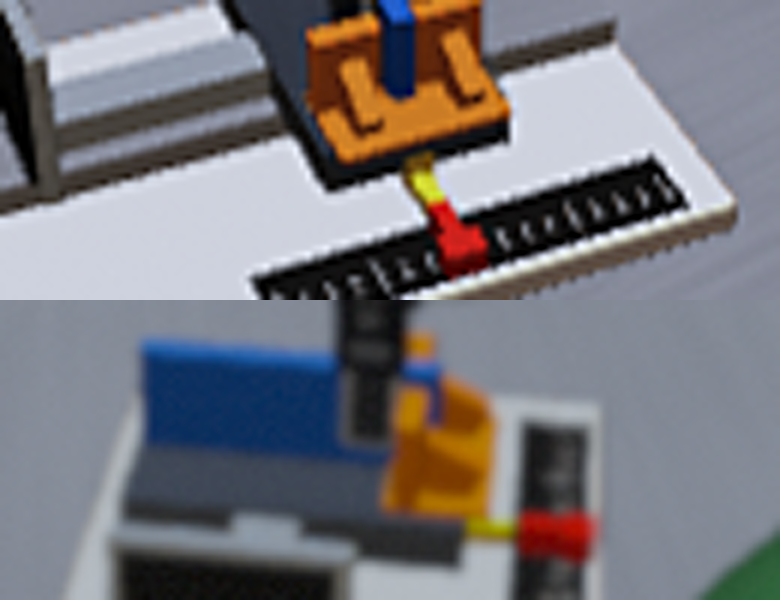

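The cam is against its stop: the last 1.5 mm of command moved it only 0.1 mm, and the force rose to 17 N. The picture shows the cam near the carriage's far edge and the pointer level with the mark at about (437,203). I'll hand in while holding.

```bash
python3 -c "
from station import robot
print(robot.sign_off())"
```

```text
the job is handed in; nothing more can be done
None
```

The leg is held with its pointer within about 0.3 mm of the red mark (measured in the scene camera), the cam is closed against its stop, and I handed the job in at about 12 s of the 48 s with the gripper still holding; no verdict came back.

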